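# Set the telescopic leg of an antenna-mast stand

### The job

Draw the stand's sliding leg out by its pull bar until you feel it come up against the hidden length stop, leaving its cam lever open until then. Keep the leg pulled gently against the stop while you squeeze the cam lever fully shut, one finger on the lever and the other on the rubber pad opposite. Finish while still holding, with the leg against the stop and lever and pad pinched; do not force the stop or disturb the things lying around.

Things in the scene. Friction and masses are not known exactly. Their poses are not given: they have to be found in the camera images.
- stand: Fixed mast stand: dark hub 90 mm across, mast stub 178 mm high, two fixed legs, and a 17 mm tube on which the sliding leg runs. Origin on the table under the tube; +y along the tube from the hub (at y = -180 mm) outward, z up; tube axis 60 mm up. It also holds the hidden stop.
- length_band (a point): Middle of the dark 46 mm long band on the tube, the rough length mark, covered by the leg at the start. At the stop the collar's hub end lies within it. The stop inside the tube cannot be seen and differs each time: 40 to 80 mm out from the leg fully in. It is rubber: yields 1 mm per 3 N; over 30 N forces it.
- leg: Sliding leg, axes as the stand's; comes out along its +y. Origin on the table below the pull bar's hubward face; equals the stand's origin when fully in, as at the start. A spring draws it in with 3 to 4.2 N, plus 1 N friction. Collar 22 mm wide, 30 high at y -61 to 0; beyond the bar a 22 mm tube runs to the foot at y = 165 mm.
- pull_bar (a point): Middle of the hubward (-y) face of the steel pull bar across the leg like a T, 60 mm above the table: 116 mm long along the leg's x, 12 mm thick, 36 to 66 mm above the table. Fingers straddling the collar can push this face towards +y. In x it is midway between the outer faces of the pad and the shut lever. Axes as the leg's.
- lever: Steel cam lever on the collar's +x side, 6 mm thick, 47 to 73 mm above the table, reaching 52 mm from its upright hinge towards the bar. Origin on the hinge (leg's x = 14, y = -56 mm, 60 mm up); y axis from hinge to tip. Shut, it lies along the leg, outer face 17 mm from the leg's axis. Stays where left; 3 N at the tip moves it.
- lever_tip (a point): Outer face of the cam lever at its free end, half-way up, 4 mm hubward of the pull bar. In the leg's frame x = 17 mm when shut, 30 to 33 mm when open at the start.
- grip_pad: Rubber pad fixed on the -x side of the collar opposite the lever, 4 mm thick, 44 mm long, 26 mm high; origin at its centre, 60 mm above the table. Its outer face is 15 mm from the leg's axis, so pad to shut lever is 32 mm, pad to open lever tip up to 48 mm.
- multimeter: Bystander: grey handheld multimeter lying on the table, 78 x 150 x 40 mm; origin under its centre.
- panel_meter: Bystander: black box meter 95 x 100 x 70 mm; origin under its centre.
- carton: Bystander: small cardboard carton 100 x 75 x 50 mm; origin under its centre.

How it is judged:
By the outcome, as a careful person would: the job done as asked, in the order asked, and still so for the second after the job is handed in, while the arm keeps its last pose, push and grip.
It also fails if it takes over 32 s, if anything falls off the work surface, if the arm or the gripper's body presses on something with over 40 N, if the wrist force passes 120 N, or if a joint passes its speed limit or range.

### The arm

A 6-joint arm with a two-finger parallel gripper is mounted at the origin on the work surface. World frame = base frame: x ahead of the robot, y to its left, z up, the work surface at z = 0. Lengths are in m, angles in rad, forces in N, time in s.
With the tool pointing down it reaches from about 0.325 to 0.775 m from the base axis. Payload 5.5 kg.
Tool frame: the origin (TCP) lies between the finger pads; the fingertips stand 11 mm ahead of it and the grasp point (between the pads) lies 8 mm behind it; z points along the fingers, y is the direction in which the jaws open and shut (so a half turn about z gives the same grasp; the last joint's range is limited). The gripper opens to 85 mm and grips with 20 to 120 N. Pads are 22 mm wide; open, the fingers measure 114 mm over their backs; the gripper's body (76 mm by 85 mm) begins 54 mm behind the grasp point. The pads swing forward as they close: fully open they stand 13 mm farther back than shut.
Start: joints at [1.05, 0.091, 1.231, -0, 1.82, -0.057], TCP at [0.268, 0.537, 0.242] pointing down, gripper open.
Joint ranges: [-2.87, 2.87], [-0.86, 2.18], [0.17, 2.46], [-1.51, 4.65], [0.06, 2.69], [-2.65, 2.65]. Speed limits (rad/s): [2.57, 2.57, 3.01, 3.14, 3.14, 3.14].

### API

Orientations are given as [roll, pitch, yaw] about the fixed x, y, z axes, in that order (R = Rz(yaw) Ry(pitch) Rx(roll)).
In Python, from station import status, vision, robot gives the robot as it stands.
- The arm moves only by the tool jog_arm, never from a script. Its argument "series" is a list of rows, each a list of 7 numbers: the turn, a rotation vector about the world's x, y, z in rad, then the shift along the world's x, y, z in cm, then the gripper command: -1 is shut, 1 is fully open, values between are in proportion. A call has 1 to 12 rows; each row shifts and turns the commanded pose from where the row before left it; what a row does not reach is not made up. A row lasts 1/8 s, in which the tool goes at most 62.5 mm and 10.7 degrees, less where a joint would pass 70% of its speed; a pose out of reach is approached as far as the arm can. A call is refused whole if a number of a shift passes 6.25 or a number of a turn 0.188, either way. A call with a gripper value outside its range is refused whole. The fingers move at their own pace and stop on an object; the grip force is fixed at half the most. Time passes only in rows, so rows that do not move let the fingers close. It gives the time, the measured TCP pose, the force and the opening at its end, in the units of the state.
- status.state(): the state, without advancing time (a new reading comes with each control period).
- vision.snapshot(name): name is "scene" or "top"; returns a dict with "image" (420x560x3 uint8, red, green, blue), "vertical_fov" (degrees; the focal length in pixels is half the picture's height over the tangent of half this angle, whatever the lens; pixels are square), "cx", "cy" (the principal point, pixels), "dist" ([k1, k2, p1, p2, k3] as OpenCV has them; the pictures are not rectified), "extrinsics" (4x4, takes a point from camera to world coordinates). Camera axes: x right, y up, looking along -z (the intrinsics and any distortion apply to the point x, -y, -z); pixel columns grow to the right and rows downward; lengths in m; the calibration is good to about 2 mm. A picture is of the moment at which its call begins. There is no depth.
- robot.finish_job(): hands the job in, once; it reports no verdict.
The state is a dict: "t": time; "joints": joint angles; "qvel": joint speeds; "joint_torque": joint torques, N m; "tcp_pos": TCP position; "tool_rot": TCP orientation; "wrist_force": force on the tool from outside, world axes, zero at the start; "moment": the same for the moment, N m; "finger_gap": finger opening in m.
Only numpy, scipy, OpenCV 4.12 (cv2) and the standard library are available. Lean on these libraries where they do the work, as an engineer would, in place of code of your own. Each camera call takes 0.05 s, during which the arm holds its last target.

## Working session

There is one attempt and no reset: what is moved stays moved. The work goes in short steps, Python scripts to look and compute and a tool call to move; the robot and the scene stay as the last step left them, time stands still between calls to the robot, and variables do not carry over. Pictures are saved under pics/ and viewed, and the job is handed in when it is done.

Besides the shell and the picture viewer there is one more tool, called after "Call:" in YAML: its name, and indented under it one key for each argument. jog_arm: Moves the arm, as the interface text tells. Its arguments: {"type":"object","properties":{"series":{"type":"array","items":{"type":"array","items":{"type":"number"}}}},"required":["series"]}

```bash
mkdir -p pics; ls; python3 - <<'E'
from station import status, vision
import cv2
print(status.state())
for n in("scene","top"):
    s=vision.snapshot(n); cv2.imwrite(f"pics/{n}0.png",s["image"][:,:,::-1])
    print({k:v for k,v in s.items() if k!="image"})
E
```

```text
pics
{'t': 0.0, 'joints': array([ 1.05031756e+00,  9.18634341e-02,  1.23188062e+00, -2.54469227e-05,
        1.81980193e+00, -5.66792192e-02]), 'qvel': array([-0.00100619, -0.00069727, -0.00053741, -0.00083155,  0.00074956,
       -0.00187239]), 'joint_torque': array([-3.39019907e-04, -4.58726764e+01, -4.18026102e+01, -1.82534686e-04,
        1.16808683e-02, -2.09116530e-05]), 'tcp_pos': array([0.2682776 , 0.5363902 , 0.24115108]), 'tool_rot': array([-3.13964106e+00, -8.60194886e-05,  2.67778677e+00]), 'wrist_force': array([-0.24137692,  0.46139227, -0.07455467]), 'moment': array([-0.05377302,  0.04549096,  0.03063337]), 'finger_gap': 0.08508097671618343}
{'vertical_fov': 42.86491965793465, 'cx': 275.1120849562737, 'cy': 209.12393018889424, 'dist': array([-0.08935276,  0.        ,  0.        ,  0.        ,  0.        ]), 'extrinsics': array([[-0.4192237 , -0.60848468,  0.67379365,  1.35811246],
       [ 0.90787758, -0.28353023,  0.30881857,  0.31271902],
       [ 0.0031295 ,  0.74118621,  0.67129219,  0.76146162],
       [ 0.        ,  0.        ,  0.        ,  1.        ]])}
{'vertical_fov': 43.12894781275343, 'cx': 278.5517751923046, 'cy': 209.75031180830817, 'dist': array([0.01365109, 0.        , 0.        , 0.        , 0.        ]), 'extrinsics': array([[-0.02195158,  0.99029151, -0.13726196,  0.50804438],
       [-0.9997235 , -0.02290047, -0.00533745,  0.00767891],
       [-0.008429  ,  0.13710684,  0.9905204 ,  1.01109194],
       [ 0.        ,  0.        ,  0.        ,  1.        ]])}
```

View pics/scene0.png

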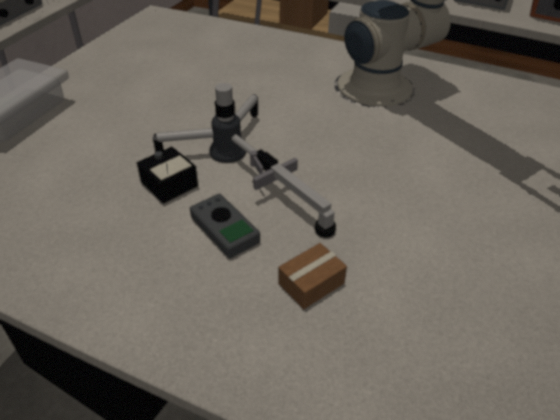

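View pics/top0.png

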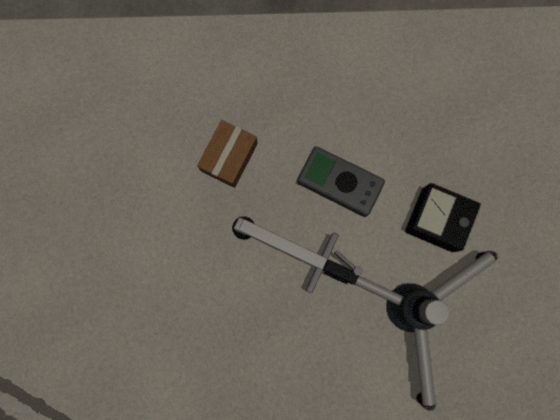

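```bash
python3 - <<'E'
import cv2,numpy as np
a=cv2.imread("pics/top0.png")[200:340,220:460]; a=np.clip(a.astype(float)*2,0,255).astype('uint8')
cv2.imwrite("pics/topz.png",cv2.resize(a,None,fx=3.3,fy=3.3,interpolation=cv2.INTER_CUBIC))
a=cv2.imread("pics/scene0.png")[120:245,200:350]; a=np.clip(a.astype(float)*2,0,255).astype('uint8')
cv2.imwrite("pics/scenez.png",cv2.resize(a,None,fx=4.8,fy=4.8,interpolation=cv2.INTER_CUBIC))
E
```

```text
(no output)
```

View pics/topz.png

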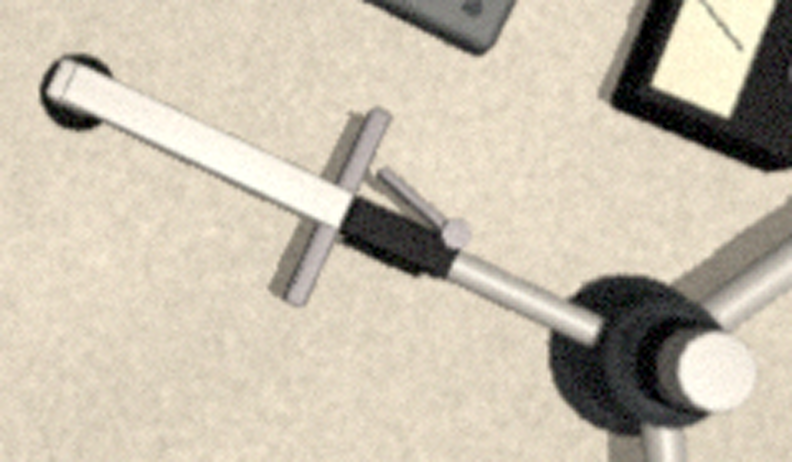

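View pics/scenez.png

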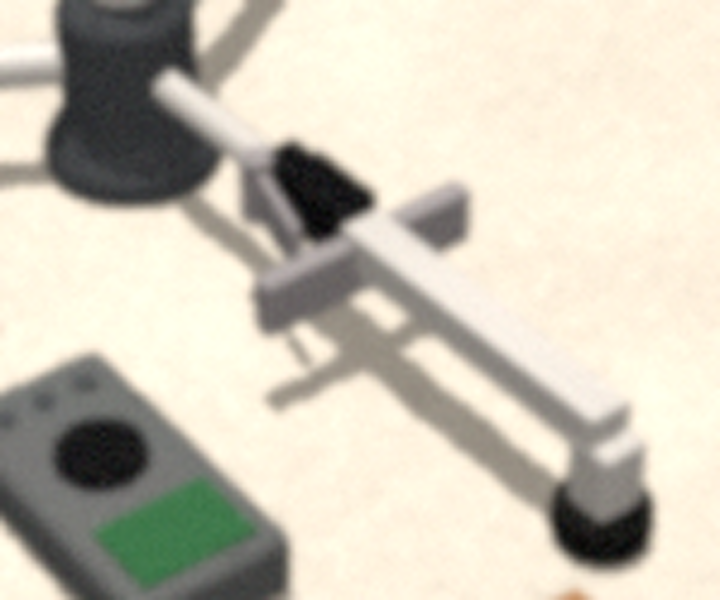

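```bash
cat > h.py <<'E'
import cv2,numpy as np
from station import vision
def cam(s):
    f=210/np.tan(np.radians(s["vertical_fov"]/2)); K=np.array([[f,0,s["cx"]],[0,f,s["cy"]],[0,0,1]])
    return K,s["dist"],s["extrinsics"]
def ray(c,uv,z):
    K,d,E=c; p=cv2.undistortPoints(np.array(uv,float).reshape(-1,1,2),K,d)[:,0]
    D=np.c_[p[:,0],-p[:,1],-np.ones(len(p))]@E[:3,:3].T; o=E[:3,3]
    return o+D*((np.asarray(z)-o[2])/D[:,2])[:,None]
def proj(c,P):
    K,d,E=c; q=(np.atleast_2d(P)-E[:3,3])@E[:3,:3]; q=q*[1,-1,-1]
    return cv2.projectPoints(q,np.zeros(3),np.zeros(3),K,d)[0][:,0]
E
python3 - <<'E'
from h import *
ct=cam(vision.snapshot("top")); cs=cam(vision.snapshot("scene"))
def tz(l): return (np.array(l,float)+.5)/3.3-.5+[220,200]
def sz(l): return (np.array(l,float)+.5)/4.8-.5+[200,120]
B=ray(ct,tz([(390,113),(304,303),(373,107),(284,296)]),[.066]*4)*1000
print("bar top",B.round(1))
x=B[0]-B[1];x2=B[2]-B[3];print(np.linalg.norm(x),np.linalg.norm(x2),np.degrees([np.arctan2(v[1],v[0]) for v in(x,x2)]))
L=ray(ct,tz([(75,75),(346,212)]),[.071]*2)*1000
d=L[0]-L[1];print("tube axis",L.round(1),np.degrees(np.arctan2(d[1],d[0]))-90)
M=ray(ct,tz([(456,230),(381,171),(386,176)]),[.073]*3)*1000;print("lever hinge, tip",M.round(1))
S=ray(cs,sz([(256,288),(462,187)]),[.066]*2)*1000;print("scene bar outer-top ends",S.round(1))
E
```

```text
bar top [[593.1 -91.9  66. ]
 [492.8 -42.4  66. ]
 [596.6 -82.9  66. ]
 [496.7 -31.9  66. ]]
111.9127467746684 112.17108561992589 [-26.26374827 -27.04386666]
tube axis [[617.1  77.7  71. ]
 [540.3 -66.   71. ]] -28.13679340895741
lever hinge, tip [[ 529.4 -123.8   73. ]
 [ 561.6  -85.2   73. ]
 [ 558.9  -87.8   73. ]]
scene bar outer-top ends [[597.  -86.7  66. ]
 [493.1 -34.9  66. ]]
```

Call:
jog_arm:
  series:
    - [0, 0, -0.132, 2.2, -5.2, -0.7, 1]
    - [0, 0, -0.132, 2.2, -5.2, -0.7, 1]
    - [0, 0, -0.132, 2.2, -5.2, -0.7, 1]
    - [0, 0, -0.132, 2.2, -5.2, -0.7, 1]
    - [0, 0, -0.132, 2.2, -5.2, -0.7, 1]
    - [0, 0, -0.132, 2.2, -5.2, -0.7, 1]
    - [0, 0, -0.132, 2.2, -5.2, -0.7, 1]
    - [0, 0, -0.132, 2.2, -5.2, -0.7, 1]
    - [0, 0, -0.132, 2.2, -5.2, -0.7, 1]
    - [0, 0, -0.132, 2.2, -5.2, -0.7, 1]
    - [0, 0, -0.132, 2.2, -5.2, -0.7, 1]
    - [0, 0, -0.132, 2.2, -5.2, -0.7, 1]

```text
t: 1.7
tcp_pos: [0.5328, -0.0892, 0.158]
tool_rot: [3.141, -0.0, 1.089]
wrist_force: [-0.5, -0.5, -0.3]
finger_gap: 0.0853
```

Call:
jog_arm:
  series:
    - [0, 0, 0, 0, 0, 0, 1]
    - [0, 0, 0, 0, 0, 0, 1]

```text
t: 1.95
tcp_pos: [0.5322, -0.0872, 0.158]
tool_rot: [-3.141, -0.0, 1.094]
wrist_force: [0.6, -0.6, 1.3]
finger_gap: 0.0853
```

```bash
python3 - <<'E'
from station import status, vision
import cv2,numpy as np
s=status.state();print(s["t"],s["tcp_pos"],s["tool_rot"],s["wrist_force"],s["joints"])
for n,(a,b,c,d) in dict(scene=(100,245,180,350),top=(180,340,220,460)).items():
    im=vision.snapshot(n)["image"][:,:,::-1]; im=np.clip(im[a:b,c:d].astype(float)*2,0,255).astype('uint8')
    cv2.imwrite(f"pics/{n}1.png",cv2.resize(im,None,fx=3.3,fy=3.3,interpolation=cv2.INTER_CUBIC))
E
```

```text
1.95 [ 0.53219352 -0.08719468  0.15795995] [-3.14050163e+00 -2.51275130e-04  1.09403192e+00] [ 0.58896729 -0.59853922  1.31208378] [-2.25800194e-01 -7.20238578e-02  1.54373165e+00  5.16932877e-04
  1.67087929e+00  2.51015467e-01]
```

View pics/scene1.png

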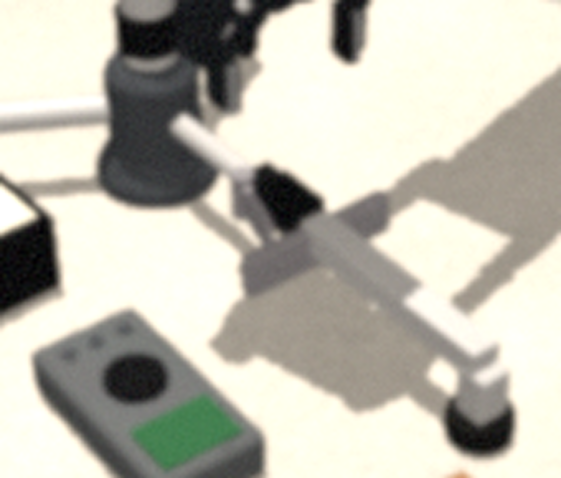

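View pics/top1.png

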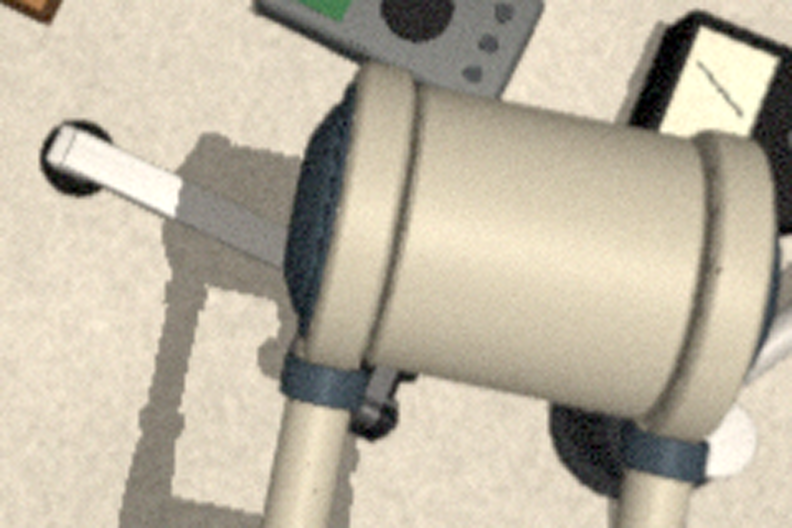

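```bash
python3 - <<'E'
from station import vision
import cv2,numpy as np
im=vision.snapshot("scene")["image"][:,:,::-1][0:250,100:480]
cv2.imwrite("pics/scene2.png",cv2.resize(np.clip(im*1.6,0,255).astype('uint8'),None,fx=2.1,fy=2.1,interpolation=cv2.INTER_CUBIC))
E
```

```text
(no output)
```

View pics/scene2.png

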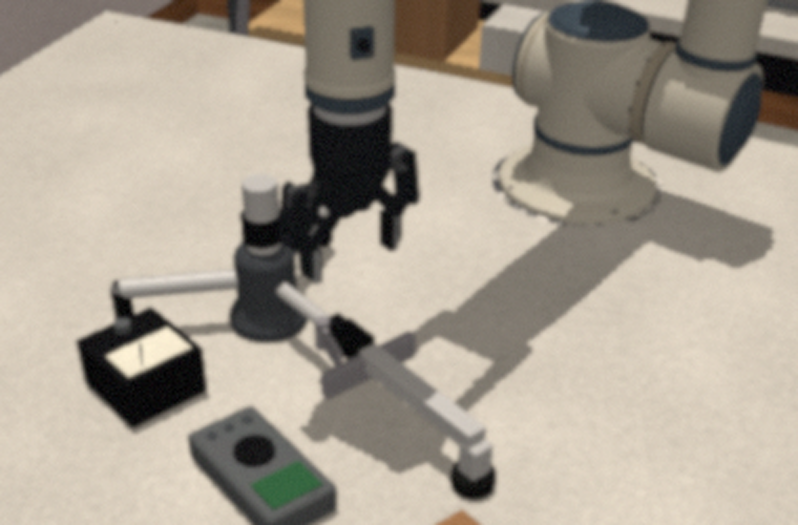

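Call:
jog_arm:
  series:
    - [0, 0, 0, 0, 0, -2, 1]
    - [0, 0, 0, 0, 0, -2, 1]
    - [0, 0, 0, 0, 0, -2, 1]
    - [0, 0, 0, 0, 0, -1, 1]
    - [0, 0, 0, 0, 0, 0, 1]

```text
t: 2.72
tcp_pos: [0.5318, -0.0873, 0.0869]
tool_rot: [-3.139, 0.001, 1.094]
wrist_force: [-0.4, -0.2, -0.0]
finger_gap: 0.0851
```

```bash
python3 - <<'E'
from station import status, vision
import cv2,numpy as np
from h import *
s=status.state();print(s["t"],s["tcp_pos"],s["wrist_force"])
a=vision.snapshot("scene");im=a["image"][:,:,::-1][100:245,180:350]
cv2.imwrite("pics/scene3.png",cv2.resize(np.clip(im*2.,0,255).astype('uint8'),None,fx=4,fy=4,interpolation=cv2.INTER_CUBIC))
E
```

```text
2.725 [ 0.53177174 -0.08727819  0.08685061] [-0.37204368 -0.19944657 -0.01158193]
```

View pics/scene3.png

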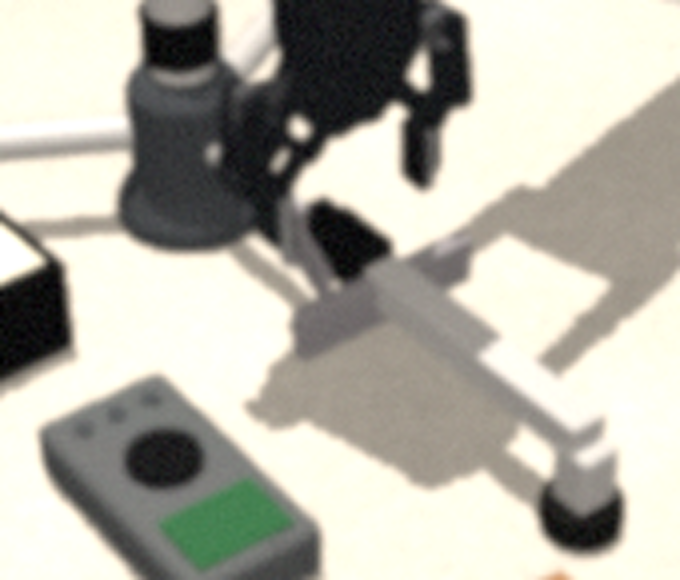

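Call:
jog_arm:
  series:
    - [0, 0, 0, 0, 0, -1.2, 1]
    - [0, 0, 0, 0, 0, -1.2, 1]
    - [0, 0, 0, 0, 0, -1.2, 1]
    - [0, 0, 0, 0, 0, -0.5, 1]
    - [0, 0, 0, 0, 0, 0, 1]

```text
t: 3.4
tcp_pos: [0.5321, -0.0873, 0.0466]
tool_rot: [-3.14, 0.0, 1.094]
wrist_force: [0.2, 0.6, -0.3]
finger_gap: 0.0852
```

```bash
python3 - <<'E'
from station import status, vision
import cv2,numpy as np
from h import *
s=status.state();print(s["t"],s["tcp_pos"],s["wrist_force"])
a=vision.snapshot("scene");im=a["image"][:,:,::-1][100:245,180:350]
cv2.imwrite("pics/scene4.png",cv2.resize(np.clip(im*2.,0,255).astype('uint8'),None,fx=4,fy=4,interpolation=cv2.INTER_CUBIC))
E
```

```text
3.4 [ 0.53207689 -0.08727696  0.04661331] [ 0.23330594  0.61797664 -0.29662408]
```

View pics/scene4.png

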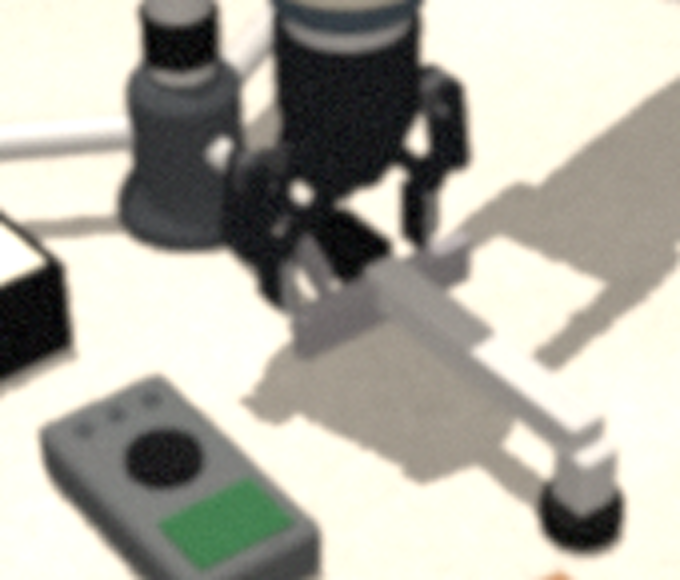

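Call:
jog_arm:
  series:
    - [0, 0, 0, 0.23, 0.44, 0, 1]
    - [0, 0, 0, 0.23, 0.44, 0, 1]
    - [0, 0, 0, 0, 0, 0, 1]

```text
t: 3.82
tcp_pos: [0.5374, -0.0785, 0.0478]
tool_rot: [3.141, 0.0, 1.094]
wrist_force: [-1.0, -2.6, 1.6]
finger_gap: 0.0853
```

Call:
jog_arm:
  series:
    - [0, 0, 0, 0.23, 0.44, 0, 1]
    - [0, 0, 0, 0.23, 0.44, 0, 1]
    - [0, 0, 0, 0, 0, 0, 1]

```text
t: 4.2
tcp_pos: [0.5419, -0.0693, 0.0474]
tool_rot: [3.141, -0.001, 1.094]
wrist_force: [-1.2, -0.9, 1.0]
finger_gap: 0.0856
```

Call:
jog_arm:
  series:
    - [0, 0, 0, 0.23, 0.44, 0, 1]
    - [0, 0, 0, 0.23, 0.44, 0, 1]
    - [0, 0, 0, 0, 0, 0, 1]

```text
t: 4.58
tcp_pos: [0.5464, -0.0603, 0.0472]
tool_rot: [-3.141, -0.001, 1.094]
wrist_force: [-1.2, -2.0, 1.7]
finger_gap: 0.0855
```

```bash
cat > look.py <<'E'
import sys
from station import status
from h import *
n=sys.argv[1]
ey=np.array([.457,.889,0])
for i in range(1):
    s=status.state();print(s["t"],s["tcp_pos"].round(4),s["wrist_force"].round(2),"F.ey",(s["wrist_force"]@ey).round(2),s["moment"].round(2),s["finger_gap"].round(4))
a=vision.snapshot("scene");im=a["image"][:,:,::-1][100:245,180:350]
cv2.imwrite(f"pics/{n}.png",cv2.resize(np.clip(im*2.,0,255).astype('uint8'),None,fx=4,fy=4,interpolation=cv2.INTER_CUBIC))
E
python3 look.py s5
```

```text
Traceback (most recent call last):
  File "look.py", line 7, in <module>
    s=status.state();print(s["t"],s["tcp_pos"].round(4),s["wrist_force"].round(2),"F.ey",(s["wrist_force"]@ey).round(2),s["moment"].round(2),s["finger_gap"].round(4))
                                                                                                                                             ^^^^^^^^^^^^^^^^^^^^^
AttributeError: 'float' object has no attribute 'round'
```

```bash
sed -i 's/,s\["finger_gap"\].round(4)/,round(s["finger_gap"],4)/' look.py; python3 look.py s5
```

```text
4.575 [ 0.5464 -0.0603  0.0472] [-1.21 -2.03  1.68] F.ey -2.36 [-0.23  0.18  0.11] 0.0855
```

View pics/s5.png

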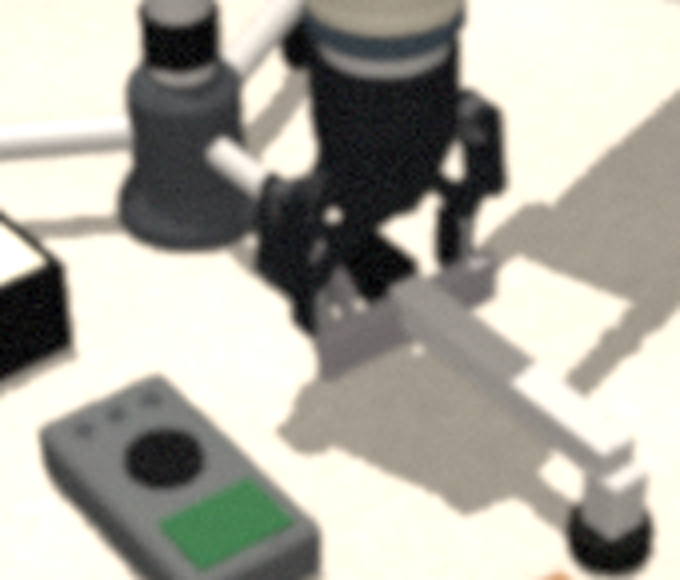

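Call:
jog_arm:
  series:
    - [0, 0, 0, 0.23, 0.44, 0, 1]
    - [0, 0, 0, 0.23, 0.44, 0, 1]
    - [0, 0, 0, 0.23, 0.44, 0, 1]
    - [0, 0, 0, 0, 0, 0, 1]

```text
t: 5.12
tcp_pos: [0.5532, -0.0471, 0.0471]
tool_rot: [-3.141, -0.001, 1.094]
wrist_force: [-2.6, -1.4, 2.3]
finger_gap: 0.0855
```

```bash
python3 look.py s6
```

```text
5.125 [ 0.5532 -0.0471  0.0471] [-2.6  -1.37  2.35] F.ey -2.41 [-0.21  0.33  0.18] 0.0855
```

View pics/s6.png

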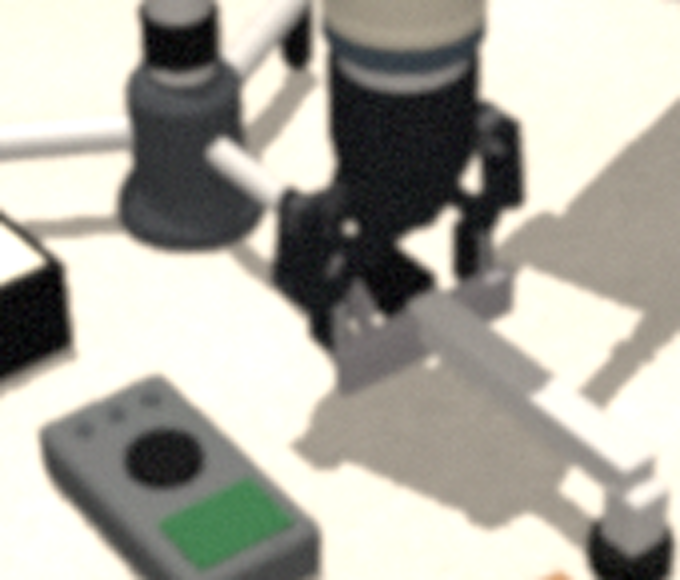

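```bash
python3 - <<'E'
from h import *
c=cam(vision.snapshot("scene"))
p=ray(c,[(255,187.5),(266.25,198),(180+580/4,100+515/4),(180+629/4,100+547/4)],[.036,.036,.015,.015])*1000
print(p, p[1]-p[0],np.linalg.norm(p[1]-p[0]),np.linalg.norm(p[3]-p[2]))
E
```

```text
[[586.0667567  -88.12875429  36.        ]
 [606.58130408 -51.9912285   36.        ]
 [619.81468909  84.28752983  15.        ]
 [630.77285711 114.27947815  15.        ]] [2.05145474e+01 3.61375258e+01 1.13686838e-13] 41.55439115476542 31.931151097511556
```

Call:
jog_arm:
  series:
    - [0, 0, 0, 0.14, 0.27, 0, 1]
    - [0, 0, 0, 0, 0, 0, 1]

```text
t: 5.48
tcp_pos: [0.5543, -0.045, 0.047]
tool_rot: [-3.141, 0.0, 1.094]
wrist_force: [-2.6, -1.4, 2.3]
finger_gap: 0.0856
```

Call:
jog_arm:
  series:
    - [0, 0, 0, 0.11, 0.22, 0, 1]
    - [0, 0, 0, 0.11, 0.22, 0, 1]
    - [0, 0, 0, 0, 0, 0, 1]

```text
t: 5.85
tcp_pos: [0.5565, -0.0406, 0.047]
tool_rot: [-3.141, 0.0, 1.094]
wrist_force: [-4.4, -2.9, 2.0]
finger_gap: 0.0856
```

Call:
jog_arm:
  series:
    - [0, 0, 0, 0.11, 0.22, 0, 1]
    - [0, 0, 0, 0.11, 0.22, 0, 1]
    - [0, 0, 0, 0, 0, 0, 1]

```text
t: 6.22
tcp_pos: [0.5587, -0.0362, 0.0471]
tool_rot: [-3.141, 0.0, 1.094]
wrist_force: [-4.4, -2.2, 1.1]
finger_gap: 0.0857
```

Call:
jog_arm:
  series:
    - [0, 0, 0, 0.11, 0.22, 0, 1]
    - [0, 0, 0, 0, 0, 0, 1]

```text
t: 6.48
tcp_pos: [0.5598, -0.034, 0.047]
tool_rot: [-3.141, 0.0, 1.094]
wrist_force: [-4.3, -2.3, 0.8]
finger_gap: 0.0852
```

Call:
jog_arm:
  series:
    - [0, 0, 0, 0.09, 0.18, 0, 1]
    - [0, 0, 0, 0.09, 0.18, 0, 1]
    - [0, 0, 0, 0, 0, 0, 1]

```text
t: 6.85
tcp_pos: [0.5616, -0.0304, 0.0471]
tool_rot: [-3.141, 0.0, 1.094]
wrist_force: [-4.3, -1.9, 1.2]
finger_gap: 0.0853
```

Call:
jog_arm:
  series:
    - [0, 0, 0, 0.09, 0.18, 0, 1]
    - [0, 0, 0, 0.09, 0.18, 0, 1]
    - [0, 0, 0, 0, 0, 0, 1]

```text
t: 7.22
tcp_pos: [0.5634, -0.0269, 0.047]
tool_rot: [-3.141, 0.0, 1.094]
wrist_force: [-3.8, -2.7, 1.3]
finger_gap: 0.0853
```

Call:
jog_arm:
  series:
    - [0, 0, 0, 0.09, 0.18, 0, 1]
    - [0, 0, 0, 0.09, 0.18, 0, 1]
    - [0, 0, 0, 0, 0, 0, 1]

```text
t: 7.6
tcp_pos: [0.5652, -0.0233, 0.047]
tool_rot: [-3.141, 0.0, 1.094]
wrist_force: [-4.3, -2.3, 0.7]
finger_gap: 0.085
```

```bash
python3 look.py s7
```

```text
7.6 [ 0.5652 -0.0233  0.047 ] [-4.35 -2.29  0.65] F.ey -4.03 [-0.31  0.71  0.29] 0.085
```

View pics/s7.png

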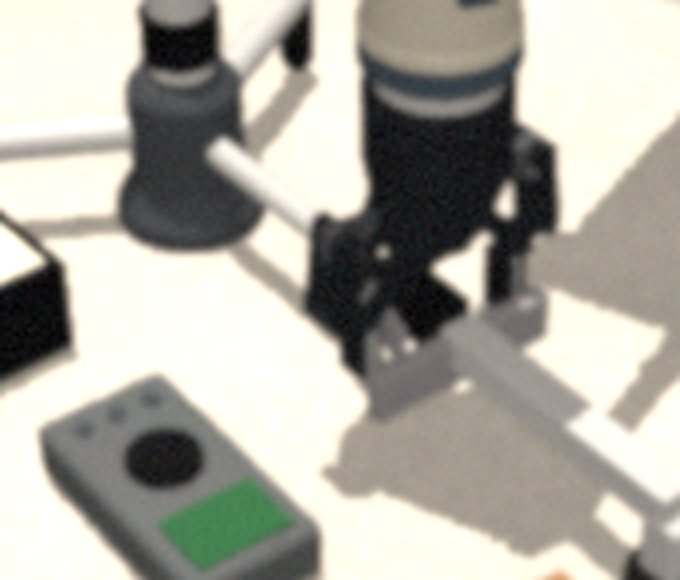

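Call:
jog_arm:
  series:
    - [0, 0, 0, 0.09, 0.18, 0, 1]
    - [0, 0, 0, 0.09, 0.18, 0, 1]
    - [0, 0, 0, 0, 0, 0, 1]

```text
t: 8.02
tcp_pos: [0.567, -0.0197, 0.0471]
tool_rot: [-3.141, 0.0, 1.094]
wrist_force: [-4.6, -2.4, 1.2]
finger_gap: 0.0855
```

Call:
jog_arm:
  series:
    - [0, 0, 0, 0.09, 0.18, 0, 1]
    - [0, 0, 0, 0.09, 0.18, 0, 1]
    - [0, 0, 0, 0, 0, 0, 1]

```text
t: 8.4
tcp_pos: [0.5688, -0.0161, 0.0471]
tool_rot: [-3.141, 0.0, 1.094]
wrist_force: [-4.4, -2.6, 1.4]
finger_gap: 0.0855
```

Call:
jog_arm:
  series:
    - [0, 0, 0, 0.09, 0.18, 0, 1]
    - [0, 0, 0, 0.09, 0.18, 0, 1]
    - [0, 0, 0, 0, 0, 0, 1]

```text
t: 8.78
tcp_pos: [0.5706, -0.0125, 0.0471]
tool_rot: [-3.141, 0.0, 1.094]
wrist_force: [-4.7, -2.3, 0.7]
finger_gap: 0.0852
```

Call:
jog_arm:
  series:
    - [0, 0, 0, 0.09, 0.18, 0, 1]
    - [0, 0, 0, 0, 0, 0, 1]

```text
t: 9.02
tcp_pos: [0.5711, -0.0114, 0.047]
tool_rot: [-3.141, 0.002, 1.094]
wrist_force: [-6.5, -6.1, 1.2]
finger_gap: 0.0856
```

Call:
jog_arm:
  series:
    - [0, 0, 0, 0.04, 0.09, 0, 1]
    - [0, 0, 0, 0, 0, 0, 1]
    - [0, 0, 0, 0, 0, 0, 1]

```text
t: 9.4
tcp_pos: [0.5713, -0.0111, 0.0471]
tool_rot: [-3.141, 0.003, 1.093]
wrist_force: [-5.9, -7.6, 2.5]
finger_gap: 0.0852
```

```bash
python3 look.py s8
```

```text
9.4 [ 0.5713 -0.0111  0.0471] [-5.89 -7.64  2.5 ] F.ey -9.49 [-0.9   1.15  0.45] 0.0852
```

View pics/s8.png

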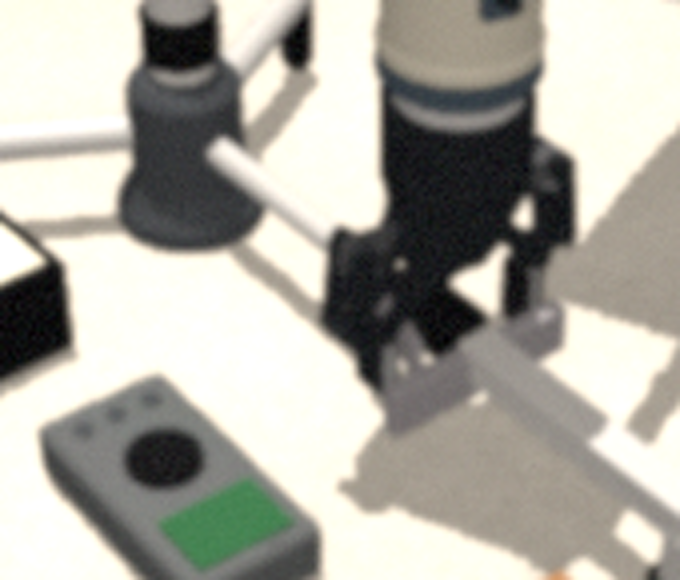

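Call:
jog_arm:
  series:
    - [0, 0, 0, 0.05, 0.09, 0, 1]
    - [0, 0, 0, 0, 0, 0, 0.2]
    - [0, 0, 0, 0, 0, 0, 0.2]
    - [0, 0, 0, 0, 0, 0, 0.2]
    - [0, 0, 0, 0, 0, 0, 0.2]

```text
t: 10.07
tcp_pos: [0.5718, -0.0104, 0.048]
tool_rot: [-3.141, 0.003, 1.093]
wrist_force: [-9.0, -7.5, 6.3]
finger_gap: 0.0513
```

```bash
python3 look.py s9
```

```text
10.075 [ 0.5718 -0.0104  0.048 ] [-9.01 -7.49  6.34] F.ey -10.78 [-1.12  1.51  0.52] 0.0513
```

View pics/s9.png

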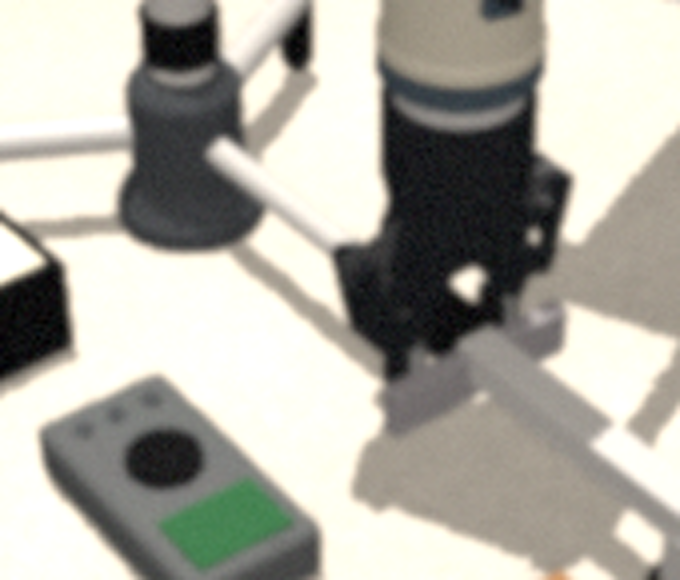

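Call:
jog_arm:
  series:
    - [0, 0, 0, 0, 0, 0, 0]
    - [0, 0, 0, 0, 0, 0, -0.1]
    - [0, 0, 0, 0, 0, 0, -0.1]
    - [0, 0, 0, 0, 0, 0, -0.1]

```text
t: 10.62
tcp_pos: [0.572, -0.0104, 0.0484]
tool_rot: [3.142, 0.003, 1.093]
wrist_force: [-9.8, -7.0, 8.3]
finger_gap: 0.0385
```

```bash
python3 look.py s10
```

```text
10.625 [ 0.572  -0.0104  0.0484] [-9.85 -6.99  8.33] F.ey -10.71 [-1.04  1.58  0.38] 0.0385
```

View pics/s10.png

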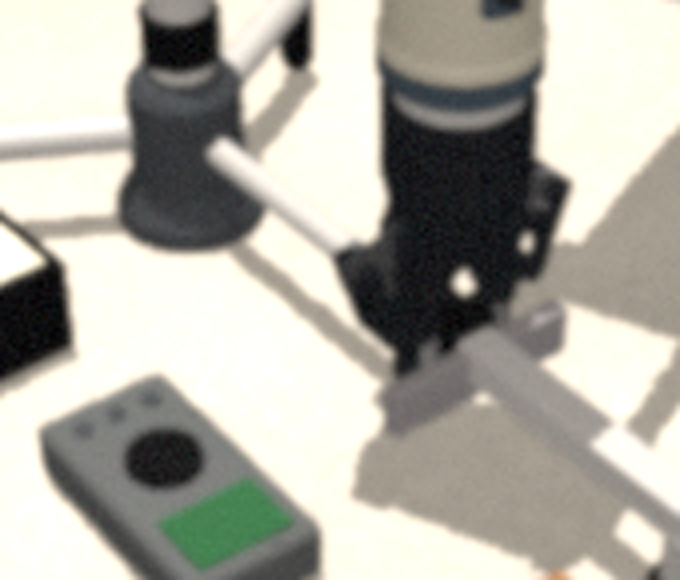

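Call:
jog_arm:
  series:
    - [0, 0, 0, 0, 0, 0, -0.2]
    - [0, 0, 0, 0, 0, 0, -0.3]
    - [0, 0, 0, 0, 0, 0, -0.6]
    - [0, 0, 0, 0, 0, 0, -1]
    - [0, 0, 0, 0, 0, 0, -1]

```text
t: 11.3
tcp_pos: [0.5686, -0.0083, 0.0491]
tool_rot: [-3.133, 0.004, 1.095]
wrist_force: [-27.5, -0.1, 20.2]
finger_gap: 0.0295
```

Call:
jog_arm:
  series:
    - [0, 0, 0, 0, 0, 0, -1]
    - [0, 0, 0, 0, 0, 0, -1]
    - [0, 0, 0, 0, 0, 0, -1]

```text
t: 11.68
tcp_pos: [0.5686, -0.0084, 0.0491]
tool_rot: [-3.133, 0.004, 1.095]
wrist_force: [-28.4, -0.8, 21.2]
finger_gap: 0.03
```

```bash
python3 look.py s11
```

```text
11.675 [ 0.5686 -0.0084  0.0491] [-28.41  -0.82  21.17] F.ey -13.71 [-0.23  4.16  0.77] 0.03
```

View pics/s11.png

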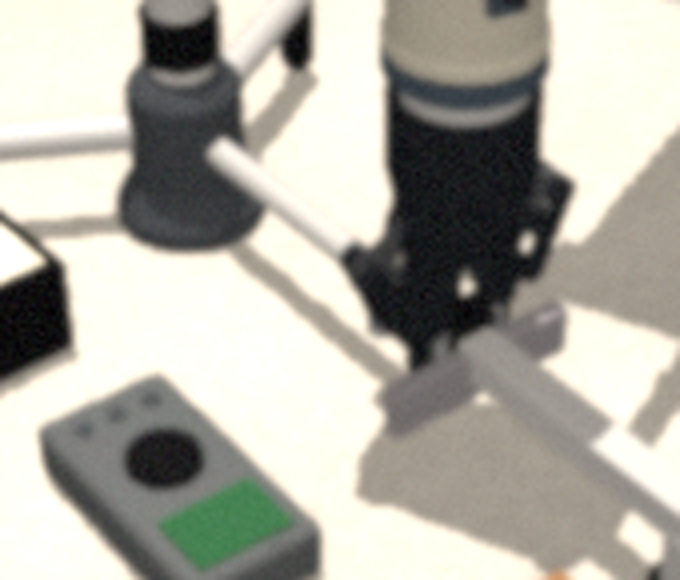

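Call:
jog_arm:
  series:
    - [0, 0, 0, -0.15, 0.08, 0.1, -1]
    - [0, 0, 0, -0.15, 0.08, 0.1, -1]
    - [0, 0, 0, 0, 0, 0, -1]
    - [0, 0, 0, 0, 0, 0, -1]

```text
t: 12.22
tcp_pos: [0.5683, -0.0084, 0.0494]
tool_rot: [-3.14, 0.003, 1.095]
wrist_force: [-10.8, -6.8, 5.5]
finger_gap: 0.0296
```

```bash
python3 look.py s12
```

```text
12.225 [ 0.5683 -0.0084  0.0494] [-10.78  -6.8    5.47] F.ey -10.97 [-1.09  1.58  1.04] 0.0296
```

```bash
python3 - <<'E'
from h import *
a=vision.snapshot("scene");im=a["image"][:,:,::-1][150:260,230:370]
cv2.imwrite("pics/s13.png",cv2.resize(np.clip(im*3.,0,255).astype('uint8'),None,fx=5,fy=5,interpolation=cv2.INTER_CUBIC))
im=vision.snapshot("top")["image"][:,:,::-1]
cv2.imwrite("pics/t13.png",np.clip(im*1.6,0,255).astype('uint8'))
E
```

```text
(no output)
```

View pics/s13.png

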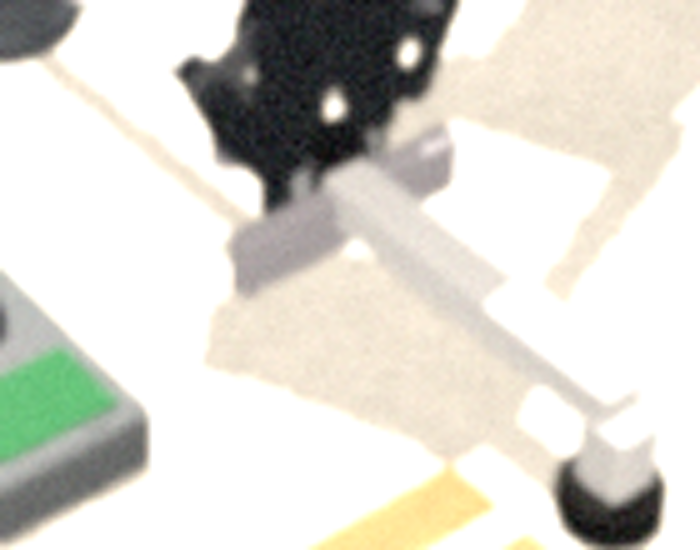

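View pics/t13.png

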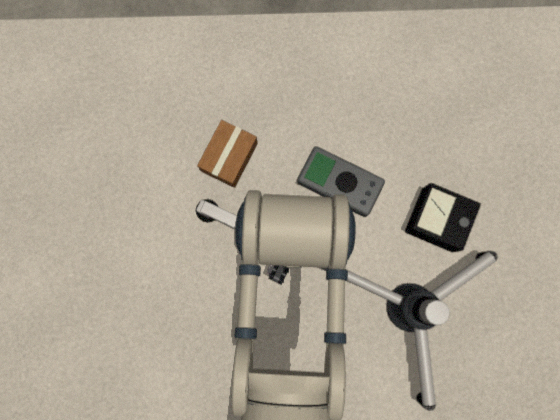

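```bash
python3 -c "
from station import robot,status
s=status.state();print(s['t'],s['wrist_force'],s['finger_gap'])
print(robot.finish_job())"
```

```text
12.375 [-11.32721611  -6.41162337   4.93797903] 0.029665422626165297
the job is handed in; nothing more can be done
None
```

I drew the leg out by its pull bar with the fingers open until it met the stop, then squeezed the cam lever shut against the pad while keeping the pull on. I handed the job in at t = 12.4 s, still pinching.

- **Stop:** the pull along the leg rose from about 4 N to 8–9 N as the leg stopped moving, roughly 73–77 mm out. At hand-in it was about 11 N, of which an estimated 6–8 N is on the rubber stop, well under the 30 N limit.
- **Lever:** it stayed open in the pictures up to the stop. The fingers then closed to a 29.7 mm gap. That is a little under the nominal 32 mm, which I put down to the rubber pad compressing. The lever itself was hidden by the fingers, so the gap is my only evidence that it is fully shut.
- **Misalignment:** closing the fingers showed the hand was about 4 mm off to one side, giving a 25 N side load and 21 N vertically. I moved the hand over; after that the side load was about 7 N and the vertical about 5 N, with the leg still at the stop.
- **Surroundings:** the multimeter, panel meter and carton look unmoved in the final top picture.

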